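# Seat a keyed centrifuge rotor on its drive pin and shut the lid

### The job

Put the loaded rotor into the bench centrifuge: set it over the drive spindle and, pressing only lightly, feel round for the orientation in which the notch under the rotor takes the drive pin and the rotor sinks fully home, level on its seat. Then let go of it and shut the centrifuge's lid completely, without disturbing the other things on the bench.

Things in the scene. Friction and masses are not known exactly. Their poses are not given: they have to be found in the camera images.
- rotor_handle (a point): Middle of the rotor's handle, a grey upright bar 44 mm long (x), 14 mm thick (y, grasp across it) and 40 mm tall on top of the loose rotor (aluminium, 96 mm wide, 46 mm high, about 0.4 kg, twelve white tube caps). The point is on the rotor's axis, 66 mm above its flat underside, 20 mm below the handle's top. x along the bar, z up.
- rotor: The rotor; origin at the centre of its underside, axes as rotor_handle. From below, a blind bore 22 mm wide, 40 mm deep takes the spindle nose. One notch, 9.8 mm wide and 13 mm high, runs under the rotor from the bore to the rim on its -x side only (seen in the skirt below a small black dimple). At the start it faces the robot to within 35 degrees.
- centrifuge_seat (a point): Centre of the spindle flange the rotor sits on, on the bowl's axis, 42 mm above the bench, 90 mm below the deck; bowl 130 mm wide. x to the centrifuge's back, z up. A centring nose 20 mm wide stands 37 mm above it (its top 7 mm taper to 9 mm). A bevelled drive pin, 8 mm wide, stands 10 mm high at 29 mm from the axis. Home: rotor_handle 66 mm above this point; resting on the pin: 76 mm.
- drive (a point): Point on the bowl's axis at the height of the pin's top. Where the pin stands round the axis is not measured: anywhere within 43 degrees either side of the centrifuge's front (-x). The spindle is braked (0.45 N m): light rubbing leaves it, hard pressing while turning drags it. Push with some 5 to 10 N; 90 N between rotor and centrifuge is damage.
- centrifuge: White bench centrifuge, fixed, 208 x 196 mm, deck 132 mm above the bench. Origin on the bench under the bowl's axis; the front (panel with dark display and dial) faces -x, towards the robot to within 11 degrees.
- centrifuge_lid (a joint): Angle of the lid, a white flat cover 186 x 176 x 14 mm hinged along the deck's back: 0 shut, 1.57 straight up. Starts at 1.5 to 1.68 and stays where it is left (stiff hinge, about 0.4 N m, no latch), so it must be pushed down all the way. A rotor that is not home fouls it; over a seated rotor 4 mm remain free.
- lid_edge (a point): Point on the lid's outer face (top when shut, back when open), 174 mm from the hinge line and 15 mm from the middle of the lid's free edge, where a 12 mm finger lip sticks out. x points to the hinge, z out of the outer face.
- lid_hinge (a point): Middle of the lid's hinge line (along the centrifuge's y), 94 mm behind the bowl's axis, 140 mm above the bench; the lid's outer face lies 8 mm outside this line.
- column_right: Dark grey service column, fixed, square, from the bench up past the arm's height, right behind the rotor; its nearest corner is at about x 0.57, y 0.05 and its two near faces run back from there to about (0.65, 0.11) and (0.71, -0.12). Keep wrist and elbow clear of it when carrying the rotor across.
- reagent: Bystander: small white bottle with white cap, 42 mm wide, 68 mm tall, origin under its centre.
- small_bottle: Bystander: clear bottle with orange cap, 56 mm wide, 99 mm tall, origin under its centre.
- petri: Bystander: closed Petri dish, 61 mm wide, 15 mm tall, origin under its centre.
- tape: Bystander: roll of yellow tape lying flat, 61 mm wide, 13 mm tall, origin under its centre.
- tweezer: Bystander: steel tweezers lying flat, 126 mm long, 13 mm wide, 9 mm tall, origin under the centre.
Mind the look-alikes: they are no part of the job. What is shaped like the rotor but red is not meant.

How it is judged (in metres and radians):
On the way:
1. the rotor sits fully home over the drive pin and is let go, the lid still open (z of rotor_handle in the frame of centrifuge_seat below 0.0685 m and horizontal distance between rotor_handle and centrifuge_seat below 0.004 m and angle between rotor_handle's own z axis and vertical below 0.04 rad and contact force between the fingers and rotor below 0.1 N and value of joint centrifuge_lid above 0.6 rad), for 0.2 s.
At the end, for the whole second after the job is handed in: The rotor sits home on the flange (within 2.5 mm in height, 4 mm of the axis, level to 0.04 rad), at rest, and the lid is shut to within 0.03 rad (z of rotor_handle in the frame of centrifuge_seat below 0.0685 m and horizontal distance between rotor_handle and centrifuge_seat below 0.004 m and angle between rotor_handle's own z axis and vertical below 0.04 rad and value of joint centrifuge_lid below 0.03 rad and linear speed of rotor below 0.02 m/s); the robot touches nothing.
It fails at once if the rotor and the centrifuge are pressed together with more than 90 N (contact force between rotor and centrifuge above 90 N).
It fails at once if a bystander is shifted by more than 3 cm (distance of any of reagent, small_bottle, petri, tape, tweezer from where it was at the start of the episode above 0.03 m).
It also fails if it takes over 72 s, if anything falls off the work surface, if the arm or the gripper's body presses on something with over 40 N, if the wrist force passes 120 N, or if a joint passes its speed limit or range.

### The arm

A 6-joint arm with a two-finger parallel gripper is mounted at the origin on a cart in front of the work surface, level with it; the furniture and walls round the work are solid. World frame = base frame: x ahead of the robot, y to its left, z up, the work surface at z = 0. Lengths are in mm, angles in rad, forces in N, time in s.
With the tool pointing down it reaches from about 350 to 1000 mm from the base axis. Payload 7.1 kg.
Tool frame: the origin (TCP) lies at the very end of the fingers, on their centre line; the grasp point (between the pads) lies tcp_to_grasp behind it (tcp_to_grasp is the distance from the TCP to the grasp point, in mm); x points along the fingers, z is the direction in which the jaws open and shut, and the axes are right-handed (so a half turn about x gives the same grasp; the last joint's range is limited). The gripper opens to 85 mm and grips with 20 to 120 N. Pads are 22 mm wide; open, the fingers measure 114 mm over their backs; the gripper's body (76 mm by 85 mm) begins 54 mm behind the grasp point. The pads swing forward as they close: fully open they stand 13 mm farther back than shut.
Start: joints at [1.113, 0.423, 1.63, -0, 1.089, -0.019], TCP at [265.501, 565.786, 231.319] pointing down, gripper open.
Joint ranges: [-3, 3], [-0.9, 2.11], [0.09, 2.58], [-1.31, 4.45], [0.11, 2.69], [-2.54, 2.54]. Speed limits (rad/s): [2.39, 2.39, 3.01, 3.14, 3.14, 3.14].

### API

Orientations are given as [roll, pitch, yaw] about the fixed x, y, z axes, in that order (R = Rz(yaw) Ry(pitch) Rx(roll)).
In Python, from plant import observe, grab_frame, finish_job, tcp_to_grasp gives the robot as it stands.
- The arm moves only by the tool carry_out, never from a script. Its argument "increments" is a list of rows, each an object of numbers: "gripper": the finger opening in mm, from 0 to 85.4; "dx", "dy", "dz": the shift along the world's x, y, z in mm; "twist": the turn about the world's z in rad. In form: [{"gripper": .., "dx": .., "dy": .., "dz": .., "twist": ..}, ...]. A call has exactly 10 rows; each row is the pose to reach, as a shift and turn from the pose measured when the call began; what a row does not reach only later rows make up. A row lasts 1/12 s, in which the tool goes at most 41.7 mm and 7.16 degrees, less where a joint would pass 70% of its speed; a pose out of reach is approached as far as the arm can. A call with a gripper value outside its range is refused whole. The fingers move at their own pace and stop on an object; the grip force is fixed at half the most. Time passes only in rows, so rows that repeat a pose let the fingers close, or fill a call up. It gives the time, the measured TCP pose, the force and the opening at its end, in the units of the state.
- observe(): the state, without advancing time (a new reading comes with each control period).
- grab_frame(name): name is "side" or "top"; returns a dict with "image" (400x640x3 uint8, red, green, blue), "depth" (400x640 float32, mm along the optical axis (not along the pixel's ray), 0 where there is no reading), "fx", "fy", "cx", "cy" (pixels), "dist" ([k1, k2, p1, p2, k3] as OpenCV has them; the pictures are not rectified), "rvec" (rotation vector, rad) and "tvec" (3), from world to camera coordinates, as OpenCV has them. Camera axes: x right, y down, z forward; pixel columns grow to the right and rows downward; lengths in mm; the calibration is good to about 2 mm. A picture is of the moment at which its call begins.
- finish_job(): hands the job in, once; it reports no verdict.
The state is a dict: "clock": time; "qpos": joint angles; "qvel": joint speeds; "effort": joint torques, N m; "ee_pos": TCP position; "tool_rot": TCP orientation; "wrist_force": force on the tool from outside, world axes, zero at the start; "wrist_torque": the same for the moment, N m; "gripper_width": finger opening in mm.
Only numpy, scipy, OpenCV 4.12 (cv2) and the standard library are available. Lean on these libraries where they do the work, as an engineer would, in place of code of your own. Each camera call takes 0.05 s, during which the arm holds its last target. There are 200 camera calls.

## Working session

There is one attempt and no reset: what is moved stays moved. The work goes in short steps, Python scripts to look and compute and a tool call to move; the robot and the scene stay as the last step left them, time stands still between calls to the robot, and variables do not carry over. Pictures are saved under pics/ and viewed, about 8 in all and at most 12, crops included, and the job is handed in when it is done.

Besides the shell and the picture viewer there is one more tool, called after "Call:" as name(argument=value, ...) on one line, values as JSON. carry_out: Moves the arm, as the interface text tells. Its arguments: {"type":"object","properties":{"increments":{"type":"array","items":{"type":"object","properties":{"gripper":{"type":"number"},"dx":{"type":"number"},"dy":{"type":"number"},"dz":{"type":"number"},"twist":{"type":"number"}}}}},"required":["increments"]}

```bash
ls; mkdir -p pics; cat > h.py <<'E'
import numpy as np, cv2, pickle
from plant import observe, grab_frame, finish_job, tcp_to_grasp
def grab(n,tag):
    f=grab_frame(n); pickle.dump(f,open(f'pics/{tag}.pkl','wb')); cv2.imwrite(f'pics/{tag}.png',f['image'][:,:,::-1]); return f
def load(tag): return pickle.load(open(f'pics/{tag}.pkl','rb'))
def KD(f): return np.array([[f['fx'],0,f['cx']],[0,f['fy'],f['cy']],[0,0,1.]]),np.array(f['dist'],float)
def ray(f,u,v):
    K,D=KD(f); p=cv2.undistortPoints(np.array([[[u,v]]],float),K,D)[0,0]
    R=cv2.Rodrigues(np.array(f['rvec'],float))[0]; t=np.array(f['tvec'],float).ravel()
    return -R.T@t, R.T@np.array([p[0],p[1],1.])
def px(f,u,v,z=None):
    c,d=ray(f,u,v)
    if z is None: return c+d*np.median([x for x in f['depth'][v-1:v+2,u-1:u+2].ravel() if x>0])
    return c+d*(z-c[2])/d[2]
def cloud(f):
    K,D=KD(f); h,w=f['depth'].shape
    g=np.stack(np.meshgrid(np.arange(w),np.arange(h)),-1).reshape(-1,1,2).astype(float)
    p=cv2.undistortPoints(g,K,D)[:,0]; p=np.c_[p,np.ones(len(p))]*f['depth'].reshape(-1,1)
    R=cv2.Rodrigues(np.array(f['rvec'],float))[0]
    return ((p-np.array(f['tvec'],float).ravel())@R).reshape(h,w,3)
def proj(f,P):
    K,D=KD(f); return cv2.projectPoints(np.array(P,float).reshape(-1,1,3),np.array(f['rvec'],float),np.array(f['tvec'],float),K,D)[0][:,0]
E
python3 - <<'E'
from h import *
a=grab('top','t0'); b=grab('side','s0'); print(observe(), tcp_to_grasp)
for f in(a,b): print(ray(f,320,200))
cv2.imwrite('pics/c0.png',np.vstack([a['image'],b['image']])[:,:,::-1][:, :][:800])
E
```

```text
pics
{'clock': 0.1, 'qpos': array([ 1.11302572e+00,  4.23798919e-01,  1.63060118e+00, -3.07873330e-07,
        1.08859502e+00, -1.89630720e-02]), 'qvel': array([-0.00048571, -0.00137962, -0.0006306 , -0.00147166,  0.00099084,
       -0.00165958]), 'effort': array([-6.94776336e-04, -5.58425081e+01, -2.82442886e+01, -3.35989762e-05,
        2.98089508e-03,  1.70712741e-05]), 'ee_pos': array([265.27762731, 565.36921688, 230.60675079]), 'tool_rot': array([ 3.12282393,  1.56939386, -2.02837245]), 'wrist_force': array([ 0.01170075, -0.02287813, -1.2676398 ]), 'wrist_torque': array([-0.00156462,  0.01512296,  0.00858346]), 'gripper_width': 85.39634419327791} 18.700000000000003
(array([ 375.92241243,  219.53273478, 1130.46414725]), array([ 0.19745309,  0.01393281, -0.98029294]))
(array([ 859.83205171, 1103.46385661, 1130.03563905]), array([-0.20993727, -0.62133715, -0.75492504]))
```

View pics/t0.png

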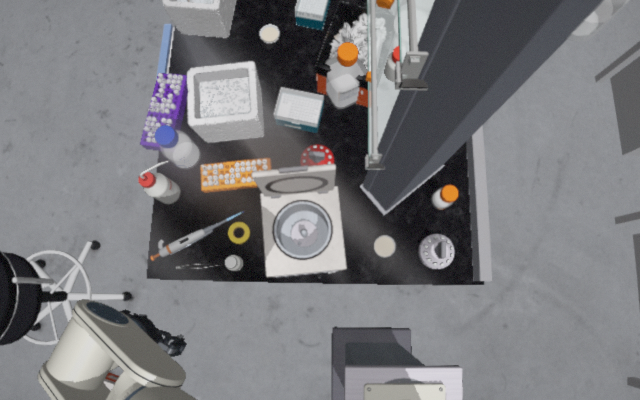

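View pics/s0.png

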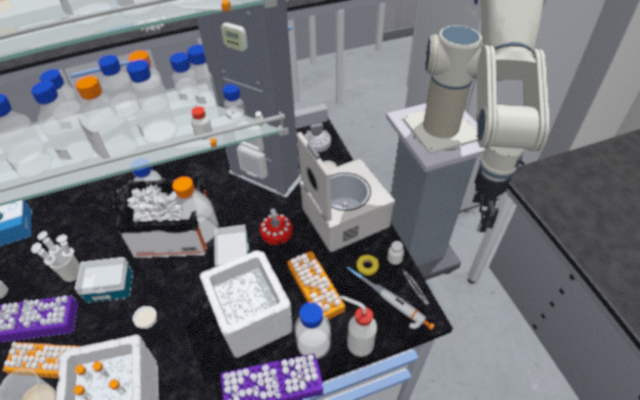

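The top view shows two rotor shapes: a grey one at (437,252) and a red one at (318,157). The grey one with white caps is meant; red is the look-alike. The centrifuge's bowl is at (302,228) with its lid up behind it. Next come an enlarged crop to confirm, and measurements.

```bash
python3 - <<'E'
from h import *
a=load('t0'); b=load('s0')
c1=cv2.resize(a['image'][222:282,405:475],None,fx=5.7,fy=5.7,interpolation=3)[:340,:399]
c2=cv2.resize(a['image'][160:280,250:350],None,fx=4,fy=4,interpolation=3)[:,:]
H=480
c1=cv2.copyMakeBorder(c1,0,H-c1.shape[0],0,0,0)
cv2.imwrite('pics/crop1.png',np.hstack([c1[:, :399],c2])[:,:,::-1])
C=cloud(a)
w=C[222:282,405:475].reshape(-1,3)
for lo,hi in((38,52),(78,95)):
    m=w[(w[:,2]>lo)&(w[:,2]<hi)]
    (cx,cy),(sw,sh),an=cv2.minAreaRect(m[:,:2].astype(np.float32)); cc,r=cv2.minEnclosingCircle(m[:,:2].astype(np.float32))
    print(lo,len(m),m.mean(0),(cx,cy),(sw,sh),an,cc,r,np.median(m[:,2]))
# deck
w=C[160:280,250:350].reshape(-1,3)
m=w[(w[:,2]>124)&(w[:,2]<138)]; print('deck',cv2.minAreaRect(m[:,:2].astype(np.float32)),m[:,2].mean(), m.min(0),m.max(0))
l=w[(w[:,2]>170)]; print('lid',len(l),l.min(0),l.max(0))
# side: lid points
S=cloud(b); w=S[120:250,290:400].reshape(-1,3); l=w[(w[:,2]>170)&(w[:,2]<340)]; print('lidS',len(l),l.min(0),l.max(0))
A=np.c_[l[:,1:],np.ones(len(l))]
E
```

```text
38 297 [460.56174503 -85.59578266  43.00024363] (461.82281494140625, -88.11005401611328) (72.66304779052734, 74.33674621582031) 32.930206298828125 (461.0635070800781, -88.50218200683594) 38.9049186706543 42.76143153169994
78 95 [461.96555138 -87.13131541  84.27909879] (462.45404052734375, -87.26287841796875) (13.90713882446289, 42.10758590698242) 88.80119323730469 (462.4361267089844, -88.4118423461914) 21.31601905822754 84.56979779293899
deck ((499.1791687011719, 276.4176940917969), (206.43655395507812, 194.4342803955078), 6.639480113983154) 131.63193821693457 [385.61452545 169.1028395  124.3988224 ] [612.1282224  384.05843305 137.94030116]
lid 1992 [375.92241243 201.53174384 170.19457646] [ 615.05984761  374.75451262 1130.46414725]
lidS 1585 [574.91452777  47.66551026 170.11532153] [615.91261909 376.11917403 339.77864798]
```

View pics/crop1.png

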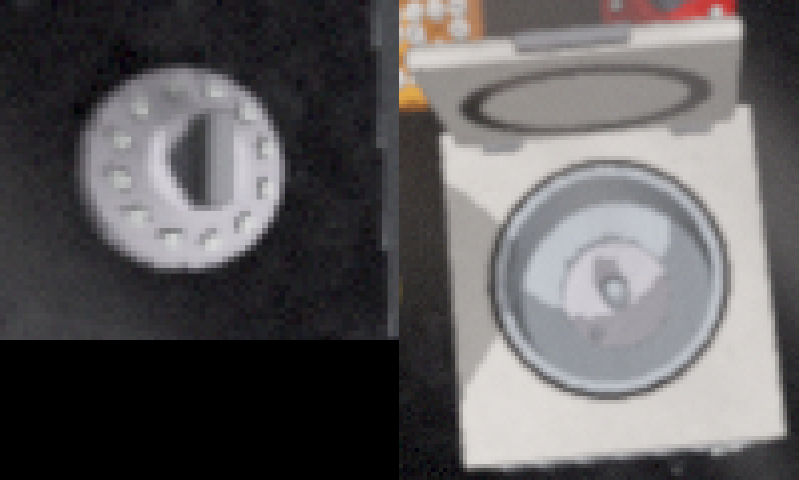

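```bash
python3 - <<'E'
from h import *
from scipy.spatial.transform import Rotation as Ro
from scipy.optimize import least_squares
a=load('t0'); b=load('s0'); C=cloud(a)
w=C[222:282,405:475].reshape(-1,3); m=w[(w[:,2]>80)&(w[:,2]<92)]
q=m[:,:2]-m[:,:2].mean(0); e,V=np.linalg.eigh(q.T@q); print('bar yaw',np.degrees(np.arctan(V[1,1]/V[0,1])),np.sqrt(e/len(q)))
R=Ro.from_euler('xyz',observe()['tool_rot']).as_matrix(); print('tool x',R[:,0],'z',R[:,2],'jaw az',np.degrees(np.arctan2(R[1,2],R[0,2])))
w=C[160:280,250:350].reshape(-1,3)
m=w[(w[:,2]>120)&(w[:,2]<138)]
r=cv2.minAreaRect(m[:,:2].astype(np.float32)); print(cv2.boxPoints(r))
d=np.hypot(*(m[:,:2]-[499,276]).T); ang=np.arctan2(m[:,1]-276,m[:,0]-499)
pts=[]
for k in range(36):
    s=(np.abs(ang-(-np.pi+(k+.5)*np.pi/18))<np.pi/36)&(d>50)
    if s.any(): i=np.where(s)[0][np.argmin(d[s])]; pts.append(m[i,:2])
pts=np.array(pts)
s=least_squares(lambda p:np.hypot(*(pts-p[:2]).T)-p[2],[499,276,65],loss='soft_l1'); print('rim',s.x,np.abs(s.fun).max())
m=w[(w[:,2]>36)&(w[:,2]<60)]; 
for z,u,v in((79,303.5,232.5),(52,299.5,242.5),(132,302.5,228)): print(z,px(a,u,v,z), C[int(v),int(u)])
# flange cluster
m=w[(w[:,2]>37)&(w[:,2]<47)]; print('fl',len(m),cv2.minEnclosingCircle(m[:,:2].astype(np.float32)))
n=w[(w[:,2]>60)&(w[:,2]<90)]; n=n[np.hypot(*(n[:,:2]-s.x[:2]).T)<30]; print('nose',len(n),n.mean(0),n[:,2].max())
# lid plane from top view (inner face) and side
S=cloud(b)
for nm,W in(('top',w),('side',S[100:250,280:400].reshape(-1,3))):
    l=W[(W[:,2]>165)&(W[:,2]<340)&(W[:,0]>550)&(W[:,0]<640)&(W[:,1]>190)&(W[:,1]<390)]
    c=l.mean(0);U,sv,Vt=np.linalg.svd(l-c,full_matrices=False); print(nm,len(l),c,Vt[2],sv,l.min(0),l.max(0))
# bystander
for n,u,v in(('petri',385,246),('reag',234,263)): print(n,px(a,u,v))
c2=cv2.resize(a['image'][200:255,272:332],None,fx=10,fy=10,interpolation=cv2.INTER_CUBIC)
c2=cv2.convertScaleAbs(c2,alpha=1.3,beta=-40)
for r_,z in((29,52),):
    for t in range(-45,50,15):
        P=[s.x[0]-29*np.cos(np.radians(t+7)),s.x[1]-29*np.sin(np.radians(t+7)),z]; p=(proj(a,P)[0]-[272,200]+.5)*10; cv2.circle(c2,tuple(int(x) for x in p),2,(255,0,0),-1)
cv2.imwrite('pics/pin.png',c2[:,:,::-1])
E
```

```text
bar yaw -1.0327307445814204 [ 4.03820983 12.57347192]
tool x [-6.19572374e-04 -1.25818482e-03 -9.99999017e-01] z [ 0.42485972  0.90525811 -0.00140221] jaw az 64.85818921791464
[[385.41275 361.04858]
 [407.89352 167.91829]
 [612.94556 191.7868 ]
 [590.46484 384.9171 ]]
rim [502.16319388 276.4397952   64.080239  ] 1.9873868025897963
79 [500.30114255 275.86778402  79.        ] [502.0346446  277.41533833  75.278523  ]
52 [476.47871443 287.26141713  52.        ] [478.08827119 288.83863307  48.82774489]
132 [505.22758156 275.82448682 132.        ] [516.98348119 282.31053107  41.0288481 ]
fl 730 ((606.1951904296875, 318.44390869140625), 147.71815490722656)
nose 45 [500.40286719 277.48313143  74.18864479] 79.82806094392089
top 1902 [592.44162205 286.92779374 271.5746049 ] [-0.9919642  -0.11751807  0.04686717] [2280.18400778 2171.64469306  118.00661386] [579.40001582 201.53174384 165.10180744] [615.05984761 374.75451262 339.98381001]
side 1464 [600.99308819 302.47395917 262.7467258 ] [-0.99103762 -0.1335766  -0.00131779] [2066.85096004 1957.27352213  110.0069121 ] [581.0740435  198.75949544 165.07128083] [615.91261909 376.11917403 339.77864798]
petri [474.2695868   53.30599497  14.70167423]
reag [417.81012895 456.755727    66.13817916]
```

View pics/pin.png

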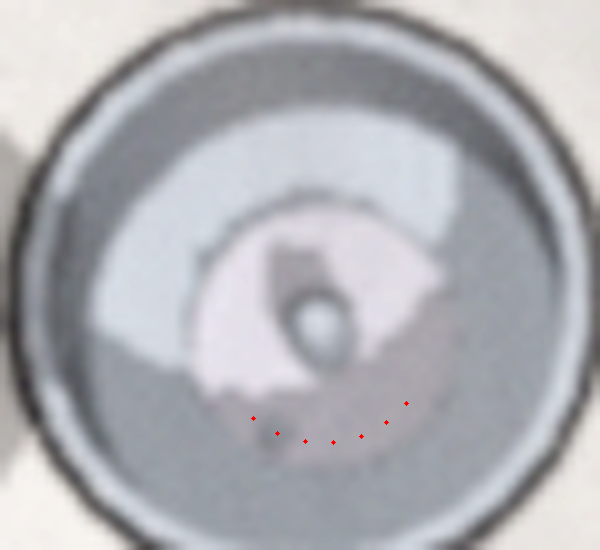

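The rotor is confirmed at about (462,-88), bar yaw about -1°. The bowl axis is at about (501,276.5). The pin shows at crop (272,430), about (476,287.5), so the rotor yaw should be about -24°. I'll move over the rotor now.

Call:
carry_out(increments=[{"dx":10,"dy":-36,"dz":0,"twist":0.04,"gripper":60},{"dx":20,"dy":-72,"dz":0,"twist":0.08,"gripper":60},{"dx":30,"dy":-108,"dz":0,"twist":0.12,"gripper":60},{"dx":40,"dy":-144,"dz":0,"twist":0.16,"gripper":60},{"dx":50,"dy":-180,"dz":0,"twist":0.2,"gripper":60},{"dx":60,"dy":-216,"dz":0,"twist":0.24,"gripper":60},{"dx":70,"dy":-252,"dz":0,"twist":0.28,"gripper":60},{"dx":80,"dy":-288,"dz":0,"twist":0.32,"gripper":60},{"dx":90,"dy":-324,"dz":0,"twist":0.36,"gripper":60},{"dx":100,"dy":-360,"dz":0,"twist":0.42,"gripper":60}])

```text
clock: 0.93
ee_pos: [365.1, 203.6, 230.5]
tool_rot: [3.054, 1.569, -1.675]
wrist_force: [0.9, -0.1, 0.8]
gripper_width: 60.0
```

Call:
carry_out(increments=[{"dx":10,"dy":-36,"dz":0},{"dx":22,"dy":-72,"dz":0},{"dx":34,"dy":-108,"dz":0},{"dx":46,"dy":-144,"dz":-10},{"dx":58,"dy":-180,"dz":-25},{"dx":70,"dy":-216,"dz":-40},{"dx":82,"dy":-252,"dz":-60},{"dx":97,"dy":-291,"dz":-80},{"dx":97,"dy":-291.5,"dz":-100},{"dx":97,"dy":-291.5,"dz":-110}])

```text
invalid input
```

```bash
python3 - <<'E'
from h import *
from scipy.spatial.transform import Rotation as Ro
o=observe(); R=Ro.from_euler('xyz',o['tool_rot']).as_matrix(); print(o['ee_pos'],'x',R[:,0],'jaw az',np.degrees(np.arctan2(R[1,2],R[0,2])),o['qpos'],o['gripper_width'],o['wrist_force'])
f=grab('side','s1'); p=proj(f,[[462,-88,50]])[0]; print(p)
u,v=p.astype(int); cv2.imwrite('pics/s1c.png',cv2.resize(f['image'][max(v-80,0):v+60,u-90:u+90],None,fx=4,fy=4)[:,:,::-1])
E
```

```text
[365.13504537 203.57219345 230.53579461] x [-1.61852827e-04 -1.54469434e-03 -9.99998794e-01] jaw az 89.05776163985425 [ 4.81065799e-01  1.14135007e-01  2.06381775e+00 -1.57524947e-03
  9.64498726e-01 -1.07238708e+00] 60.00041535774545 [ 0.92799578 -0.11505321  0.82210557]
[316.69972774 132.80842508]
```

Call:
carry_out(increments=[{"dx":10,"dy":-36,"dz":0,"twist":0,"gripper":60},{"dx":22,"dy":-72,"dz":0,"twist":0,"gripper":60},{"dx":34,"dy":-108,"dz":0,"twist":0,"gripper":60},{"dx":46,"dy":-144,"dz":-10,"twist":0,"gripper":60},{"dx":58,"dy":-180,"dz":-25,"twist":0,"gripper":60},{"dx":70,"dy":-216,"dz":-40,"twist":0,"gripper":60},{"dx":82,"dy":-252,"dz":-60,"twist":0,"gripper":60},{"dx":97,"dy":-290,"dz":-80,"twist":0,"gripper":60},{"dx":97,"dy":-291.5,"dz":-100,"twist":0,"gripper":60},{"dx":97,"dy":-291.5,"dz":-110,"twist":0,"gripper":60}])

```text
clock: 1.82
ee_pos: [462.3, -94.7, 118.0]
tool_rot: [2.538, 1.566, -2.19]
wrist_force: [-0.1, 0.6, 0.0]
gripper_width: 59.7
```

```bash
cat > st.py <<'E'
from h import *
from scipy.spatial.transform import Rotation as Ro
o=observe(); R=Ro.from_euler('xyz',o['tool_rot']).as_matrix(); print(o['clock'],o['ee_pos'].round(2),'x',R[:,0].round(4),'jaw az',np.degrees(np.arctan2(R[1,2],R[0,2])).round(2),o['qpos'].round(2),o['gripper_width'],o['wrist_force'].round(2),o['wrist_torque'].round(3))
E
python3 - <<'E'
import st
from h import *
f=grab('side','s1'); p=proj(f,[[462,-88,50]])[0]
u,v=p.astype(int); a=f['image'][max(v-80,0):v+50,u-70:u+70]
g=grab('top','t1'); p=proj(g,[[462,-88,50]])[0]; u,v=p.astype(int); b=g['image'][v-65:v+65,u-65:u+65]
cv2.imwrite('pics/s1c.png',cv2.resize(np.hstack([a,b]),(800,int(800*130/270)),interpolation=3)[:,:,::-1])
E
```

```text
1.8167 [462.31 -94.69 117.97] x [-0.003  -0.0042 -1.    ] jaw az 89.08 [-0.22  0.38  2.04 -0.01  0.72 -1.77] 59.65391170660094 [-0.14  0.62  0.02] [0.054 0.04  0.012]
```

View pics/s1c.png

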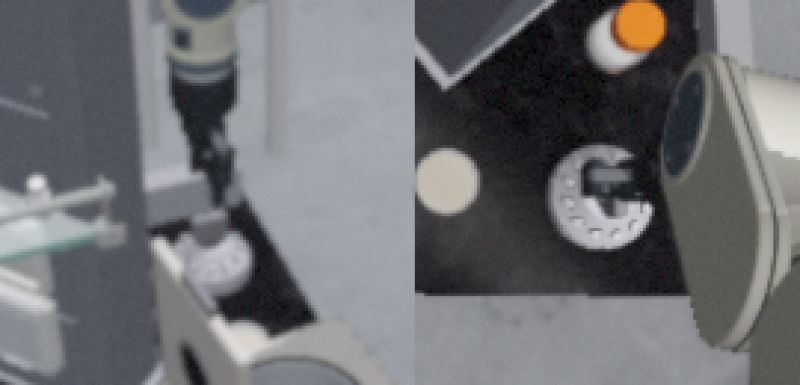

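The side crop shows the fingers above the grey rotor, with the bar between them. The top crop agrees; the arm had overshot about 6 mm in y. Descending.

Call:
carry_out(increments=[{"dx":0,"dy":6.5,"dz":0,"twist":0,"gripper":60},{"dx":0,"dy":6.5,"dz":-15,"twist":0,"gripper":60},{"dx":0,"dy":6.5,"dz":-30,"twist":0,"gripper":60},{"dx":0,"dy":6.5,"dz":-45,"twist":0,"gripper":60},{"dx":0,"dy":6.5,"dz":-58,"twist":0,"gripper":60},{"dx":0,"dy":6.5,"dz":-65,"twist":0,"gripper":60},{"dx":0,"dy":6.5,"dz":-67,"twist":0,"gripper":60},{"dx":0,"dy":6.5,"dz":-67,"twist":0,"gripper":60},{"dx":0,"dy":6.5,"dz":-67,"twist":0,"gripper":60},{"dx":0,"dy":6.5,"dz":-67,"twist":0,"gripper":60}])

```text
clock: 2.75
ee_pos: [461.3, -85.7, 52.3]
tool_rot: [2.272, 1.565, -2.454]
wrist_force: [0.2, 0.1, 0.1]
gripper_width: 59.8
```

```bash
python3 st.py
```

```text
2.75 [461.32 -85.68  52.26] x [-0.0044 -0.0036 -1.    ] jaw az 89.25 [-0.21  0.51  2.06 -0.01  0.57 -1.76] 59.827963538803864 [0.17 0.07 0.11] [0.024 0.011 0.011]
```

Call:
carry_out(increments=[{"dx":0.5,"dy":-2,"dz":-1,"twist":0,"gripper":40},{"dx":0.5,"dy":-2,"dz":-1,"twist":0,"gripper":20},{"dx":0.5,"dy":-2,"dz":-1,"twist":0,"gripper":5},{"dx":0.5,"dy":-2,"dz":-1,"twist":0,"gripper":5},{"dx":0.5,"dy":-2,"dz":-1,"twist":0,"gripper":5},{"dx":0.5,"dy":-2,"dz":-1,"twist":0,"gripper":5},{"dx":0.5,"dy":-2,"dz":-1,"twist":0,"gripper":5},{"dx":0.5,"dy":-2,"dz":-1,"twist":0,"gripper":5},{"dx":0.5,"dy":-2,"dz":-1,"twist":0,"gripper":5},{"dx":0.5,"dy":-2,"dz":-1,"twist":0,"gripper":5}])

```text
clock: 3.58
ee_pos: [462.2, -88.0, 51.7]
tool_rot: [2.413, 1.565, -2.313]
wrist_force: [-0.0, -1.5, 4.5]
gripper_width: 13.6
```

```bash
python3 st.py
```

```text
3.5833 [462.21 -87.99  51.66] x [-0.0036 -0.0039 -1.    ] jaw az 89.24 [-0.21  0.51  2.06 -0.01  0.57 -1.76] 13.598509585886916 [-0.04 -1.49  4.46] [-0.031  0.151  0.064]
```

Call:
carry_out(increments=[{"dx":0,"dy":0,"dz":8,"twist":0,"gripper":5},{"dx":0,"dy":0,"dz":22,"twist":0,"gripper":5},{"dx":0,"dy":0,"dz":42,"twist":0,"gripper":5},{"dx":0,"dy":0,"dz":65,"twist":0,"gripper":5},{"dx":0,"dy":0,"dz":88,"twist":0,"gripper":5},{"dx":-4,"dy":3,"dz":111,"twist":0,"gripper":5},{"dx":-10,"dy":10,"dz":133,"twist":-0.01,"gripper":5},{"dx":-16,"dy":22,"dz":150,"twist":-0.03,"gripper":5},{"dx":-22,"dy":40,"dz":160,"twist":-0.05,"gripper":5},{"dx":-28,"dy":62,"dz":165,"twist":-0.07,"gripper":5}])

```text
clock: 4.42
ee_pos: [434.1, -25.9, 218.3]
tool_rot: [2.752, 1.566, -2.046]
wrist_force: [-0.3, -0.9, -3.9]
gripper_width: 13.5
```

```bash
python3 st.py
```

```text
4.4167 [434.07 -25.93 218.29] x [-0.002  -0.0039 -1.    ] jaw az 85.08 [-0.08  0.16  2.04 -0.01  0.94 -1.57] 13.485702381144062 [-0.29 -0.93 -3.9 ] [ 0.008 -0.052 -0.075]
```

Call:
carry_out(increments=[{"dx":-2,"dy":25,"dz":2,"twist":-0.03,"gripper":5},{"dx":-3,"dy":53,"dz":2,"twist":-0.07,"gripper":5},{"dx":-3,"dy":83,"dz":2,"twist":-0.1,"gripper":5},{"dx":-1,"dy":113,"dz":2,"twist":-0.14,"gripper":5},{"dx":5,"dy":143,"dz":2,"twist":-0.17,"gripper":5},{"dx":14,"dy":173,"dz":2,"twist":-0.21,"gripper":5},{"dx":25,"dy":203,"dz":2,"twist":-0.24,"gripper":5},{"dx":38,"dy":231,"dz":2,"twist":-0.28,"gripper":5},{"dx":50,"dy":255,"dz":2,"twist":-0.31,"gripper":5},{"dx":58,"dy":275,"dz":2,"twist":-0.333,"gripper":5}])

```text
clock: 5.25
ee_pos: [492.2, 250.9, 220.1]
tool_rot: [2.66, 1.566, -2.472]
wrist_force: [0.8, 0.1, -3.4]
gripper_width: 13.0
```

```bash
python3 st.py
```

```text
5.25 [492.21 250.92 220.11] x [-0.0038 -0.003  -1.    ] jaw az 65.96 [ 0.45  0.33  1.8  -0.    1.02 -0.7 ] 13.044590535234908 [ 0.75  0.06 -3.4 ] [0.024 0.036 0.003]
```

Call:
carry_out(increments=[{"dx":5,"dy":15,"dz":0,"twist":0,"gripper":5},{"dx":9,"dy":25.5,"dz":0,"twist":0,"gripper":5},{"dx":9,"dy":25.5,"dz":0,"twist":0,"gripper":5},{"dx":9,"dy":25.5,"dz":-15,"twist":0,"gripper":5},{"dx":9,"dy":25.5,"dz":-30,"twist":0,"gripper":5},{"dx":9,"dy":25.5,"dz":-45,"twist":0,"gripper":5},{"dx":9,"dy":25.5,"dz":-60,"twist":0,"gripper":5},{"dx":9,"dy":25.5,"dz":-68,"twist":0,"gripper":5},{"dx":9,"dy":25.5,"dz":-70,"twist":0,"gripper":5},{"dx":9,"dy":25.5,"dz":-70,"twist":0,"gripper":5}])

```text
clock: 6.08
ee_pos: [500.7, 275.7, 149.7]
tool_rot: [2.625, 1.564, -2.508]
wrist_force: [-0.8, -0.2, -3.6]
gripper_width: 13.2
```

```bash
python3 - <<'E'
import st
from h import *
g=grab('top','t2'); C=cloud(g)
p=proj(g,[[501,276.5,132]])[0]; u,v=p.astype(int); b=g['image'][v-75:v+55,u-65:u+65]
f=grab('side','s2'); p=proj(f,[[501,276.5,132]])[0]; u,v=p.astype(int); a=f['image'][v-90:v+40,u-65:u+65]
cv2.imwrite('pics/c2.png',cv2.resize(np.hstack([b,a]),(800,400),interpolation=3)[:,:,::-1])
E
```

```text
6.0833 [500.68 275.67 149.73] x [-0.0053 -0.0039 -1.    ] jaw az 65.94 [ 0.48  0.46  1.8  -0.    0.89 -0.67] 13.176797109975253 [-0.79 -0.2  -3.61] [-0.037 -0.002  0.029]
```

View pics/c2.png

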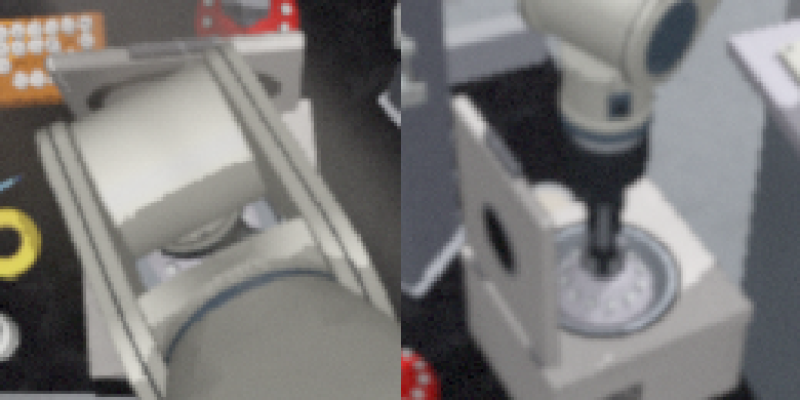

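The rotor is inside the bowl rim and the wrist is clear of the lid. Lowering over the nose.

Call:
carry_out(increments=[{"dx":0.3,"dy":0.6,"dz":-5,"twist":0,"gripper":5},{"dx":0.3,"dy":0.6,"dz":-10,"twist":0,"gripper":5},{"dx":0.3,"dy":0.6,"dz":-14,"twist":0,"gripper":5},{"dx":0.3,"dy":0.6,"dz":-18,"twist":0,"gripper":5},{"dx":0.3,"dy":0.6,"dz":-21,"twist":0,"gripper":5},{"dx":0.3,"dy":0.6,"dz":-24,"twist":0,"gripper":5},{"dx":0.3,"dy":0.6,"dz":-26,"twist":0,"gripper":5},{"dx":0.3,"dy":0.6,"dz":-28,"twist":0,"gripper":5},{"dx":0.3,"dy":0.6,"dz":-30,"twist":0,"gripper":5},{"dx":0.3,"dy":0.6,"dz":-30,"twist":0,"gripper":5}])

```text
clock: 7.02
ee_pos: [501.9, 276.6, 120.5]
tool_rot: [2.775, 1.566, -2.357]
wrist_force: [0.5, -1.8, -5.0]
gripper_width: 13.3
```

```bash
python3 st.py
```

```text
7.0167 [501.87 276.64 120.51] x [-0.0032 -0.0032 -1.    ] jaw az 65.96 [ 0.48  0.5   1.81 -0.    0.83 -0.67] 13.331124805534435 [ 0.47 -1.84 -4.97] [-0.412 -0.155  0.006]
```

Call:
carry_out(increments=[{"dx":0,"dy":-0.5,"dz":-2,"twist":0,"gripper":5},{"dx":0,"dy":-0.5,"dz":-4,"twist":0,"gripper":5},{"dx":0,"dy":-0.5,"dz":-6,"twist":0,"gripper":5},{"dx":0,"dy":-0.5,"dz":-8,"twist":0,"gripper":5},{"dx":0,"dy":-0.5,"dz":-10,"twist":0,"gripper":5},{"dx":0,"dy":-0.5,"dz":-11.5,"twist":0,"gripper":5},{"dx":0,"dy":-0.5,"dz":-13,"twist":0,"gripper":5},{"dx":0,"dy":-0.5,"dz":-14,"twist":0,"gripper":5},{"dx":0,"dy":-0.5,"dz":-14,"twist":0,"gripper":5},{"dx":0,"dy":-0.5,"dz":-14,"twist":0,"gripper":5}])

```text
clock: 7.85
ee_pos: [501.9, 276.2, 106.5]
tool_rot: [2.768, 1.566, -2.364]
wrist_force: [-0.4, 0.1, -3.9]
gripper_width: 13.2
```

```bash
python3 st.py
```

```text
7.85 [501.86 276.16 106.46] x [-0.0032 -0.0032 -1.    ] jaw az 65.96 [ 0.48  0.52  1.82 -0.    0.8  -0.67] 13.214408020752092 [-0.36  0.05 -3.91] [-0.034  0.016 -0.004]
```

Call:
carry_out(increments=[{"dx":0,"dy":0,"dz":-0.5,"twist":0,"gripper":5},{"dx":0,"dy":0,"dz":-1,"twist":0,"gripper":5},{"dx":0,"dy":0,"dz":-1.5,"twist":0,"gripper":5},{"dx":0,"dy":0,"dz":-2,"twist":0,"gripper":5},{"dx":0,"dy":0,"dz":-2.5,"twist":0,"gripper":5},{"dx":0,"dy":0,"dz":-3,"twist":0,"gripper":5},{"dx":0,"dy":0,"dz":-3.5,"twist":0,"gripper":5},{"dx":0,"dy":0,"dz":-3.5,"twist":0,"gripper":5},{"dx":0,"dy":0,"dz":-3.5,"twist":0,"gripper":5},{"dx":0,"dy":0,"dz":-3.5,"twist":0,"gripper":5}])

```text
clock: 8.68
ee_pos: [501.9, 276.2, 103.0]
tool_rot: [2.768, 1.566, -2.364]
wrist_force: [0.0, -1.2, -3.9]
gripper_width: 13.4
```

```bash
python3 st.py
```

```text
8.6833 [501.86 276.16 102.96] x [-0.0032 -0.0032 -1.    ] jaw az 65.96 [ 0.48  0.53  1.82 -0.    0.8  -0.67] 13.4168235259345 [ 0.01 -1.17 -3.87] [ 0.014  0.041 -0.019]
```

Still free. Lowering further in small steps.

Call:
carry_out(increments=[{"dx":0,"dy":0,"dz":-0.5,"twist":0,"gripper":5},{"dx":0,"dy":0,"dz":-1,"twist":0,"gripper":5},{"dx":0,"dy":0,"dz":-1.5,"twist":0,"gripper":5},{"dx":0,"dy":0,"dz":-2,"twist":0,"gripper":5},{"dx":0,"dy":0,"dz":-2,"twist":0,"gripper":5},{"dx":0,"dy":0,"dz":-2,"twist":0,"gripper":5},{"dx":0,"dy":0,"dz":-2,"twist":0,"gripper":5},{"dx":0,"dy":0,"dz":-2,"twist":0,"gripper":5},{"dx":0,"dy":0,"dz":-2,"twist":0,"gripper":5},{"dx":0,"dy":0,"dz":-2,"twist":0,"gripper":5}])

```text
clock: 9.52
ee_pos: [501.9, 276.2, 101.0]
tool_rot: [2.773, 1.566, -2.359]
wrist_force: [-0.1, 0.8, -2.8]
gripper_width: 13.4
```

```bash
python3 st.py
```

```text
9.5167 [501.88 276.16 100.97] x [-0.0032 -0.0032 -1.    ] jaw az 65.96 [ 0.48  0.53  1.82 -0.    0.79 -0.67] 13.429162671459151 [-0.09  0.78 -2.82] [-0.017 -0.015 -0.045]
```

Call:
carry_out(increments=[{"dx":0,"dy":0,"dz":-0.5,"twist":0,"gripper":5},{"dx":0,"dy":0,"dz":-1,"twist":0,"gripper":5},{"dx":0,"dy":0,"dz":-1.5,"twist":0,"gripper":5},{"dx":0,"dy":0,"dz":-2,"twist":0,"gripper":5},{"dx":0,"dy":0,"dz":-2.5,"twist":0,"gripper":5},{"dx":0,"dy":0,"dz":-3,"twist":0,"gripper":5},{"dx":0,"dy":0,"dz":-3,"twist":0,"gripper":5},{"dx":0,"dy":0,"dz":-3,"twist":0,"gripper":5},{"dx":0,"dy":0,"dz":-3,"twist":0,"gripper":5},{"dx":0,"dy":0,"dz":-3,"twist":0,"gripper":5}])

```text
clock: 10.35
ee_pos: [501.9, 276.2, 98.0]
tool_rot: [2.771, 1.566, -2.361]
wrist_force: [-0.9, -0.3, -3.1]
gripper_width: 13.2
```

```bash
python3 st.py
```

```text
10.35 [501.9  276.19  98.02] x [-0.0032 -0.0031 -1.    ] jaw az 65.96 [ 0.48  0.53  1.82 -0.    0.79 -0.67] 13.177158833202114 [-0.95 -0.29 -3.1 ] [ 0.01   0.022 -0.057]
```

Below pin height (103.7) with only the weight on the wrist, so the notch has the pin. Going home gently.

Call:
carry_out(increments=[{"dx":0,"dy":0,"dz":-0.5,"twist":0,"gripper":5},{"dx":0,"dy":0,"dz":-1,"twist":0,"gripper":5},{"dx":0,"dy":0,"dz":-1.5,"twist":0,"gripper":5},{"dx":0,"dy":0,"dz":-2,"twist":0,"gripper":5},{"dx":0,"dy":0,"dz":-2.5,"twist":0,"gripper":5},{"dx":0,"dy":0,"dz":-3,"twist":0,"gripper":5},{"dx":0,"dy":0,"dz":-3.5,"twist":0,"gripper":5},{"dx":0,"dy":0,"dz":-3.8,"twist":0,"gripper":5},{"dx":0,"dy":0,"dz":-3.8,"twist":0,"gripper":5},{"dx":0,"dy":0,"dz":-3.8,"twist":0,"gripper":5}])

```text
clock: 11.18
ee_pos: [501.9, 276.2, 94.2]
tool_rot: [2.769, 1.566, -2.363]
wrist_force: [-0.9, 0.2, -3.3]
gripper_width: 13.5
```

```bash
python3 st.py
```

```text
11.1833 [501.91 276.18  94.17] x [-0.0032 -0.0032 -1.    ] jaw az 65.96 [ 0.48  0.54  1.83 -0.    0.78 -0.67] 13.466831662516947 [-0.91  0.24 -3.25] [ 0.021 -0.063 -0.041]
```

Call:
carry_out(increments=[{"dx":0,"dy":0,"dz":-0.3,"twist":0,"gripper":5},{"dx":0,"dy":0,"dz":-0.5,"twist":0,"gripper":5},{"dx":0,"dy":0,"dz":-0.7,"twist":0,"gripper":5},{"dx":0,"dy":0,"dz":-0.7,"twist":0,"gripper":5},{"dx":0,"dy":0,"dz":-0.7,"twist":0,"gripper":5},{"dx":0,"dy":0,"dz":-0.7,"twist":0,"gripper":5},{"dx":0,"dy":0,"dz":-0.7,"twist":0,"gripper":5},{"dx":0,"dy":0,"dz":-0.7,"twist":0,"gripper":5},{"dx":0,"dy":0,"dz":-0.7,"twist":0,"gripper":5},{"dx":0,"dy":0,"dz":-0.7,"twist":0,"gripper":5}])

```text
clock: 12.02
ee_pos: [502.0, 276.2, 93.7]
tool_rot: [2.8, 1.566, -2.332]
wrist_force: [-1.5, -1.5, 3.6]
gripper_width: 13.3
```

```bash
python3 st.py
```

```text
12.0167 [501.99 276.16  93.7 ] x [-0.003  -0.0031 -1.    ] jaw az 65.96 [ 0.48  0.54  1.83 -0.    0.78 -0.67] 13.316389343157692 [-1.54 -1.45  3.61] [-0.242  0.227 -0.035]
```

Seat contact came at TCP z 93.7, exactly as predicted for home. Letting go.

Call:
carry_out(increments=[{"dx":0,"dy":0,"dz":0,"twist":0,"gripper":25},{"dx":0,"dy":0,"dz":0,"twist":0,"gripper":40},{"dx":0,"dy":0,"dz":0,"twist":0,"gripper":40},{"dx":0,"dy":0,"dz":0,"twist":0,"gripper":40},{"dx":0,"dy":0,"dz":0,"twist":0,"gripper":40},{"dx":0,"dy":0,"dz":0,"twist":0,"gripper":40},{"dx":0,"dy":0,"dz":5,"twist":0,"gripper":40},{"dx":0,"dy":0,"dz":20,"twist":0,"gripper":40},{"dx":0,"dy":0,"dz":40,"twist":0,"gripper":40},{"dx":0,"dy":0,"dz":60,"twist":0,"gripper":40}])

```text
clock: 12.85
ee_pos: [501.6, 276.0, 154.2]
tool_rot: [2.724, 1.565, -2.408]
wrist_force: [0.4, 0.7, -0.5]
gripper_width: 39.8
```

Call:
carry_out(increments=[{"dx":0,"dy":0,"dz":20,"twist":0,"gripper":30},{"dx":-3,"dy":0,"dz":45,"twist":0,"gripper":20},{"dx":-10,"dy":0,"dz":75,"twist":0,"gripper":0},{"dx":-20,"dy":0,"dz":105,"twist":0,"gripper":0},{"dx":-30,"dy":0,"dz":135,"twist":0,"gripper":0},{"dx":-40,"dy":0,"dz":160,"twist":0,"gripper":0},{"dx":-60,"dy":0,"dz":180,"twist":0,"gripper":0},{"dx":-80,"dy":0,"dz":190,"twist":0,"gripper":0},{"dx":-100,"dy":0,"dz":200,"twist":0,"gripper":0},{"dx":-110,"dy":0,"dz":200,"twist":0,"gripper":0}])

```text
clock: 13.68
ee_pos: [390.5, 276.2, 356.6]
tool_rot: [2.844, 1.569, -2.288]
wrist_force: [-0.4, 0.8, 0.8]
gripper_width: 0.1
```

```bash
python3 - <<'E'
import st
from h import *
g=grab('top','t3'); C=cloud(g); w=C[170:280,250:350].reshape(-1,3)
near=w[np.hypot(w[:,0]-502,w[:,1]-276)<55]
m=near[(near[:,2]>115)&(near[:,2]<145)]; print('handle top',len(m),np.median(m[:,2]),m.mean(0))
m=near[(near[:,2]>80)&(near[:,2]<98)]; A=np.c_[m[:,:2]-[502,276],np.ones(len(m))]; print('rotor top',len(m),np.linalg.lstsq(A,m[:,2],rcond=None)[0])
f=grab('side','s3'); 
S=cloud(f); l=S[100:250,280:400].reshape(-1,3); l=l[(l[:,2]>165)&(l[:,2]<340)&(l[:,0]>550)&(l[:,0]<640)&(l[:,1]>190)&(l[:,1]<390)]
th=np.radians(6.6); t=(l-[502,276.3,0]); xx=t[:,0]*np.cos(th)+t[:,1]*np.sin(th)
print('lid x_c vs z',[(z,np.median(xx[abs(l[:,2]-z)<6]).round(1)) for z in range(175,335,20)], l[:,2].max())
p=proj(f,[[501,276.5,132]])[0]; u,v=p.astype(int); a=f['image'][v-90:v+40,u-65:u+65]
p=proj(g,[[501,276.5,132]])[0]; u,v=p.astype(int); b=g['image'][v-75:v+55,u-65:u+65]
cv2.imwrite('pics/c3.png',cv2.resize(np.hstack([b,a]),(800,400),interpolation=3)[:,:,::-1])
E
```

```text
13.6833 [390.54 276.23 356.64] x [-0.0013 -0.0015 -1.    ] jaw az 65.98 [ 0.59  0.07  1.8  -0.    1.27 -0.56] 0.051265998575107455 [-0.39  0.76  0.78] [-0.043  0.007  0.039]
handle top 3 126.96752847957441 [485.64183561 288.46061166 126.43076922]
rotor top 27 [-4.63222966e-02  5.46509826e-02  8.45315147e+01]
lid x_c vs z [(175, np.float64(101.2)), (195, np.float64(101.5)), (215, np.float64(102.1)), (235, np.float64(102.7)), (255, np.float64(102.8)), (275, np.float64(102.6)), (295, np.float64(103.2)), (315, np.float64(103.4))] 339.41950581460355
```

View pics/c3.png

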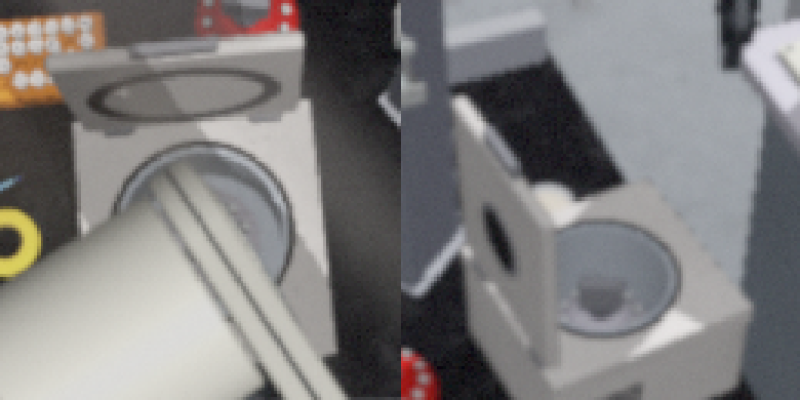

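The rotor sits low and level in the bowl. The handle's top reads about 127 mm against 128 expected, so it is home. The lid is nearly upright, outer face about 103 mm behind the axis, lip top near z 339. Next I swing over and behind the lid with the fingers shut.

Call:
carry_out(increments=[{"dx":0,"dy":0,"dz":15,"twist":0.1,"gripper":0},{"dx":0,"dy":0,"dz":30,"twist":0.2,"gripper":0},{"dx":5,"dy":0,"dz":35,"twist":0.3,"gripper":0},{"dx":25,"dy":2,"dz":35,"twist":0.4,"gripper":0},{"dx":55,"dy":4,"dz":35,"twist":0.5,"gripper":0},{"dx":90,"dy":6,"dz":35,"twist":0.534,"gripper":0},{"dx":125,"dy":8,"dz":35,"twist":0.534,"gripper":0},{"dx":160,"dy":10,"dz":35,"twist":0.534,"gripper":0},{"dx":195,"dy":12,"dz":35,"twist":0.534,"gripper":0},{"dx":225,"dy":14,"dz":35,"twist":0.534,"gripper":0}])

```text
clock: 14.62
ee_pos: [618.5, 289.3, 387.5]
tool_rot: [2.591, 1.565, -2.007]
wrist_force: [0.2, 0.1, -0.1]
gripper_width: 0.1
```

```bash
python3 st.py
```

```text
14.6167 [618.55 289.32 387.51] x [-0.0025 -0.0053 -1.    ] jaw az 96.58 [ 0.42  0.39  1.32 -0.    1.44 -1.26] 0.07812703529010462 [ 0.24  0.06 -0.07] [0.039 0.025 0.052]
```

Call:
carry_out(increments=[{"dx":20,"dy":3,"dz":0,"twist":0,"gripper":0},{"dx":20,"dy":3,"dz":0,"twist":0,"gripper":0},{"dx":20,"dy":3,"dz":-12,"twist":0,"gripper":0},{"dx":20,"dy":3,"dz":-27,"twist":0,"gripper":0},{"dx":20,"dy":3,"dz":-42,"twist":0,"gripper":0},{"dx":20,"dy":3,"dz":-57,"twist":0,"gripper":0},{"dx":20,"dy":3,"dz":-70,"twist":0,"gripper":0},{"dx":20,"dy":3,"dz":-80,"twist":0,"gripper":0},{"dx":20,"dy":3,"dz":-82,"twist":0,"gripper":0},{"dx":20,"dy":3,"dz":-82,"twist":0,"gripper":0}])

```text
clock: 15.45
ee_pos: [638.0, 292.2, 304.5]
tool_rot: [2.446, 1.564, -2.151]
wrist_force: [-0.2, 0.1, -0.2]
gripper_width: 0.4
```

```bash
python3 - <<'E'
import st
from h import *
f=grab('side','s4'); p=proj(f,[[601,286,240]])[0]; u,v=p.astype(int)
cv2.imwrite('pics/c4.png',cv2.resize(f['image'][max(v-90,0):v+60,u-75:u+75],(500,500),interpolation=3)[:,:,::-1])
o=observe()['ee_pos']
t=np.radians(6.6)
for th in (90,80,70,60,50,40,30,20,10,5,0):
    a=np.radians(th); r=165; x=94-r*np.cos(a)+8*np.sin(a)+11; z=140+r*np.sin(a)+8*np.cos(a)
    print(th,(np.array([502+x*np.cos(t),276.3+x*np.sin(t),z])).round(1),(np.array([502+x*np.cos(t),276.3+x*np.sin(t),z])-o).round(1))
E
```

```text
15.45 [637.97 292.17 304.51] x [-0.0039 -0.006  -1.    ] jaw az 96.59 [ 0.41  0.48  1.37 -0.    1.3  -1.27] 0.3947106975281958 [-0.19  0.12 -0.19] [ 0.023 -0.019  0.079]
90 [614.3 289.3 305. ] [-24.2  -3.1  -0.6]
80 [585.7 286.  303.9] [-52.8  -6.4  -1.7]
70 [557.7 282.7 297.8] [-80.8  -9.6  -7.8]
60 [531.2 279.7 286.9] [-107.3  -12.7  -18.7]
50 [507.  276.9 271.5] [-131.5  -15.5  -34.1]
40 [485.9 274.4 252.2] [-152.6  -17.9  -53.4]
30 [468.3 272.4 229.4] [-170.2  -20.   -76.2]
20 [455.  270.9 204. ] [-183.5  -21.5 -101.7]
10 [446.3 269.9 176.5] [-192.2  -22.5 -129.1]
5 [443.7 269.6 162.4] [-194.8  -22.8 -143.3]
0 [442.4 269.4 148. ] [-196.1  -23.  -157.6]
```

View pics/c4.png

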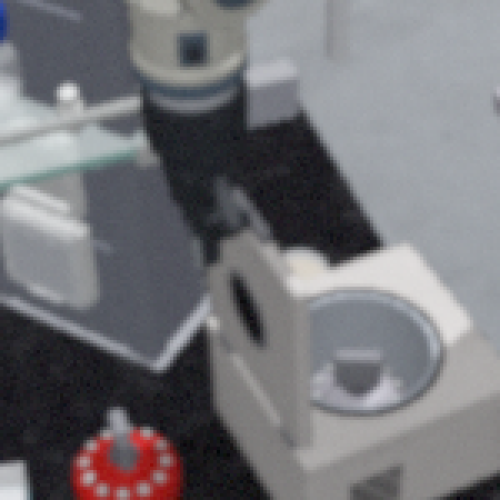

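The fingers are behind the lid's top edge, clear of everything, and the rotor is visible in the bowl. I'll push the lid along its arc.

Call:
carry_out(increments=[{"dx":-14,"dy":-2,"dz":0,"twist":0,"gripper":0},{"dx":-25,"dy":-3,"dz":0,"twist":0,"gripper":0},{"dx":-35,"dy":-4,"dz":-1,"twist":0,"gripper":0},{"dx":-46,"dy":-5.5,"dz":-1,"twist":0,"gripper":0},{"dx":-58,"dy":-7,"dz":-3,"twist":0,"gripper":0},{"dx":-70,"dy":-8.5,"dz":-5,"twist":0,"gripper":0},{"dx":-81,"dy":-9.5,"dz":-8,"twist":0,"gripper":0},{"dx":-94,"dy":-11,"dz":-13,"twist":0,"gripper":0},{"dx":-107,"dy":-12.5,"dz":-19,"twist":0,"gripper":0},{"dx":-107,"dy":-12.5,"dz":-19,"twist":0,"gripper":0}])

```text
clock: 16.33
ee_pos: [529.6, 279.7, 286.8]
tool_rot: [2.491, 1.565, -2.105]
wrist_force: [-0.1, 0.2, 1.0]
gripper_width: 0.2
```

```bash
python3 - <<'E'
import st
from h import *
o=observe()['ee_pos']
t=np.radians(6.6)
for th in (60,50,40,30,20,10,5,0):
    a=np.radians(th); r=165; x=94-r*np.cos(a)+8*np.sin(a)+11; z=140+r*np.sin(a)+8*np.cos(a)
    print(th,(np.array([502+x*np.cos(t),276.3+x*np.sin(t),z])-o).round(1))
E
```

```text
16.3333 [529.56 279.69 286.81] x [-0.0031 -0.0053 -1.    ] jaw az 96.62 [ 0.47  0.33  1.63 -0.    1.18 -1.22] 0.2361278671627095 [-0.13  0.2   0.96] [ 0.023 -0.011 -0.078]
60 [ 1.7 -0.   0.1]
50 [-22.5  -2.8 -15.3]
40 [-43.7  -5.3 -34.6]
30 [-61.2  -7.3 -57.4]
20 [-74.6  -8.8 -82.9]
10 [ -83.3   -9.8 -110.3]
5 [ -85.8  -10.1 -124.5]
0 [ -87.2  -10.3 -138.8]
```

Call:
carry_out(increments=[{"dx":-11,"dy":-1.5,"dz":-7,"twist":0,"gripper":0},{"dx":-22,"dy":-3,"dz":-15,"twist":0,"gripper":0},{"dx":-33,"dy":-4,"dz":-25,"twist":0,"gripper":0},{"dx":-44,"dy":-5,"dz":-35,"twist":0,"gripper":0},{"dx":-53,"dy":-6,"dz":-46,"twist":0,"gripper":0},{"dx":-61,"dy":-7,"dz":-58,"twist":0,"gripper":0},{"dx":-68,"dy":-8,"dz":-70,"twist":0,"gripper":0},{"dx":-75,"dy":-9,"dz":-83,"twist":0,"gripper":0},{"dx":-79,"dy":-9.5,"dz":-96,"twist":0,"gripper":0},{"dx":-82,"dy":-10,"dz":-105,"twist":0,"gripper":0}])

```text
clock: 17.17
ee_pos: [447.9, 270.1, 181.7]
tool_rot: [2.572, 1.566, -2.025]
wrist_force: [-0.2, 0.7, 0.8]
gripper_width: -0.4
```

```bash
python3 st.py
```

```text
17.1667 [447.9  270.08 181.68] x [-0.0022 -0.0046 -1.    ] jaw az 96.63 [ 0.52  0.34  1.89 -0.    0.91 -1.16] -0.44175430108991615 [-0.2   0.71  0.82] [ 0.145 -0.11  -0.039]
```

Call:
carry_out(increments=[{"dx":-1,"dy":0,"dz":-5,"twist":0,"gripper":0},{"dx":-2,"dy":0,"dz":-10,"twist":0,"gripper":0},{"dx":-3,"dy":0,"dz":-15,"twist":0,"gripper":0},{"dx":-4,"dy":0,"dz":-20,"twist":0,"gripper":0},{"dx":-5,"dy":0,"dz":-24,"twist":0,"gripper":0},{"dx":-5,"dy":0,"dz":-28,"twist":0,"gripper":0},{"dx":-5,"dy":0,"dz":-31,"twist":0,"gripper":0},{"dx":-5,"dy":0,"dz":-33,"twist":0,"gripper":0},{"dx":-5,"dy":0,"dz":-33.5,"twist":0,"gripper":0},{"dx":-5,"dy":0,"dz":-33.5,"twist":0,"gripper":0}])

```text
clock: 18.0
ee_pos: [442.8, 270.1, 148.5]
tool_rot: [2.514, 1.566, -2.083]
wrist_force: [-2.5, -1.3, 5.0]
gripper_width: 0.0
```

```bash
python3 st.py
```

```text
18.0 [442.76 270.12 148.53] x [-0.0026 -0.0046 -1.    ] jaw az 96.63 [ 0.53  0.39  1.92 -0.    0.84 -1.16] 0.0004937967079676952 [-2.48 -1.34  5.04] [-0.014  0.404  0.021]
```

Call:
carry_out(increments=[{"dx":0,"dy":0,"dz":-0.5,"twist":0,"gripper":0},{"dx":0,"dy":0,"dz":-1,"twist":0,"gripper":0},{"dx":0,"dy":0,"dz":-1.3,"twist":0,"gripper":0},{"dx":0,"dy":0,"dz":-1.3,"twist":0,"gripper":0},{"dx":0,"dy":0,"dz":-1.3,"twist":0,"gripper":0},{"dx":0,"dy":0,"dz":-1.3,"twist":0,"gripper":0},{"dx":0,"dy":0,"dz":-1.3,"twist":0,"gripper":0},{"dx":0,"dy":0,"dz":-1.3,"twist":0,"gripper":0},{"dx":0,"dy":0,"dz":-1.3,"twist":0,"gripper":0},{"dx":0,"dy":0,"dz":-1.3,"twist":0,"gripper":0}])

```text
clock: 18.83
ee_pos: [442.8, 270.1, 148.4]
tool_rot: [2.532, 1.566, -2.065]
wrist_force: [-4.8, -2.6, 15.2]
gripper_width: 0.0
```

```bash
python3 st.py
```

```text
18.8333 [442.78 270.13 148.41] x [-0.0024 -0.0045 -1.    ] jaw az 96.63 [ 0.53  0.39  1.92 -0.    0.84 -1.16] 0.02968210583925474 [-4.82 -2.58 15.17] [-0.455  0.751 -0.012]
```

Hard stop at z 148.4 against 148 expected, force rising from 5 to 15 N with no travel: the lid is shut. Lifting off and checking.

Call:
carry_out(increments=[{"dx":0,"dy":0,"dz":10,"twist":0,"gripper":0},{"dx":-5,"dy":0,"dz":30,"twist":0,"gripper":0},{"dx":-10,"dy":5,"dz":60,"twist":0,"gripper":0},{"dx":-20,"dy":15,"dz":90,"twist":0,"gripper":0},{"dx":-30,"dy":40,"dz":120,"twist":0,"gripper":0},{"dx":-45,"dy":70,"dz":150,"twist":0,"gripper":0},{"dx":-60,"dy":105,"dz":160,"twist":0,"gripper":0},{"dx":-75,"dy":140,"dz":160,"twist":0,"gripper":0},{"dx":-90,"dy":175,"dz":160,"twist":0,"gripper":0},{"dx":-95,"dy":190,"dz":160,"twist":0,"gripper":0}])

```text
clock: 19.67
ee_pos: [346.0, 463.7, 309.5]
tool_rot: [2.273, 1.568, -2.321]
wrist_force: [-0.0, -0.7, -1.6]
gripper_width: -0.3
```

```bash
python3 - <<'E'
import st
from h import *
f=grab('side','s5'); g=grab('top','t5'); C=cloud(g); w=C[150:290,240:360].reshape(-1,3)
t=np.radians(6.6); d=w[:,:2]-[502,276.3]; xc=d@[np.cos(t),np.sin(t)]; yc=d@[-np.sin(t),np.cos(t)]
s=(xc>-85)&(xc<85)&(abs(yc)<80)&(abs(w[:,2]-148)<25); A=np.c_[xc[s],yc[s],np.ones(s.sum())]; print(s.sum(),np.linalg.lstsq(A,w[s,2],rcond=None)[0])
p=proj(f,[[501,276.5,132]])[0]; u,v=p.astype(int); a=f['image'][v-90:v+110,u-100:u+100]
p=proj(g,[[501,276.5,132]])[0]; u,v=p.astype(int); b=g['image'][v-110:v+90,u-130:u+170]
cv2.imwrite('pics/c5.png',cv2.resize(np.hstack([b,a]),(800,320),interpolation=3)[:,:,::-1])
E
```

```text
19.6667 [345.96 463.74 309.46] x [-0.0018 -0.002  -1.    ] jaw az 96.76 [ 0.91  0.28  1.66  0.    1.21 -0.78] -0.25570106208304755 [-0.01 -0.72 -1.6 ] [-0.027 -0.032 -0.056]
4479 [-2.36751600e-03  2.12423963e-03  1.48025989e+02]
```

View pics/c5.png

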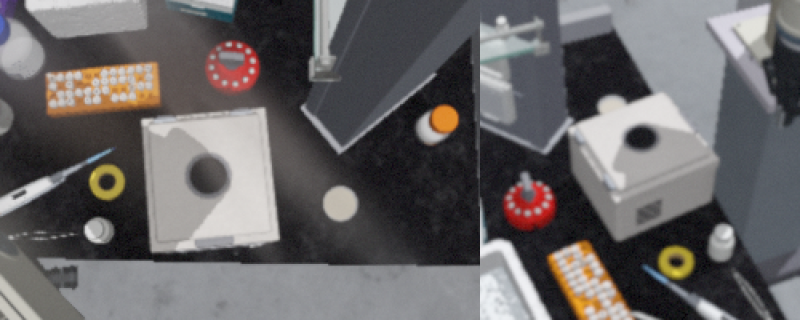

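The lid is shut and flat: its plane is at 148.0 mm with about 0.002 rad of slope. The bystanders stand where they were and the arm is clear. Handing in.

```bash
python3 -c "
from plant import finish_job; print(finish_job())"
```

```text
the job is handed in; nothing more can be done
None
```

The grey rotor is in the centrifuge and fully home, and the lid is shut. I handed the job in at about 20 s of the 72 s allowed; `finish_job()` gave no verdict.

- **Rotor:** I took the pin's direction from the top camera and set the rotor at about -24° of yaw. It went past pin height with only its own weight on the wrist, so I did not need to feel round for the notch. It met the seat at TCP height 93.7 mm, exactly the height worked out for home, with about 7 N of seat contact.
- **After letting go:** The handle's top read 127 mm against 128 mm expected, but only 3 depth points were clear of the arm. A plane fit to 27 points on the rotor's top gave 84.5 mm where 88 mm was expected, and slopes of about 0.05, above the 0.04 rad limit. I put that down to the few points and did not measure again. The side view looked level, and the lid later shut without fouling.
- **Lid:** It came to a hard stop under 15 N of push. With the arm clear, its top face measured 148.0 mm (148 mm expected), sloping about 0.002 rad.
- **Bystanders:** In the last pictures they looked unmoved. I judged this by eye and did not measure their positions.

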